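Lay the cutter case down, stow it in the drawer and shut the drawer

ROBOT

A 7-joint arm with a two-finger parallel gripper is mounted at the origin on the work surface. World frame = base frame: x ahead of the robot, y to its left, z up, the work surface at z = 0. Lengths are in m, angles in degrees, forces in N, time in s.
With the tool pointing down it reaches from about 0.35 to 0.775 m from the base axis. Payload 3.1 kg.
Tool frame: the origin (TCP) lies midway between the tips of the shut fingers; the grasp point (between the pads) lies 19 mm behind it; z points along the fingers, y is the line along which they close (so a half turn about z gives the same grasp; the last joint's range is limited). The gripper opens to 85 mm and grips with 20 to 120 N. Pads are 22 mm wide; open, the fingers measure 114 mm over their backs; the gripper's body (76 mm by 85 mm) begins 54 mm behind the grasp point. The pads swing forward as they close: fully open they stand 13 mm farther back than shut.
Start: joints at [74.158, 17.813, 0.802, 86.603, -0.252, 75.585, -1.558], TCP at [0.128, -0.535, 0.231] pointing down, gripper open.
Joint ranges: [-154.91, 154.91], [-16.99, 109.72], [-72.82, 74.43], [7.12, 147.25], [-82.49, 262.49], [11.32, 116.49], [-174.64, 174.64]. Speed limits (degrees/s): [159.86, 159.86, 180, 180, 180, 180, 180].

INTERFACE

Orientations are given as [roll, pitch, yaw] about the fixed x, y, z axes, in that order (R = Rz(yaw) Ry(pitch) Rx(roll)).
In Python, from plant import r, vision, ticket, look_for, outline_of gives the robot as it stands.
- The arm moves only by the shell command python3 -m inch 'ROWS'. ROWS is JSON, a list of rows, each a list of 3 entries, a list of its own where there are three numbers: the shift along the tool's x, y, z in cm, then the turn, a rotation vector about the tool's x, y, z in rad, then the opening, from -1 (shut) to 1 (fully open). A call has 1 to 12 rows; each row shifts and turns the commanded pose from where the row before left it, along the tool's axes as they then stand; what a row does not reach is not made up. A row lasts 1/10 s, in which the tool goes at most 50 mm and 8.59 degrees, less where a joint would pass 70% of its speed; a pose out of reach is approached as far as the arm can. A call with a gripper value outside its range is refused whole. The fingers move at their own pace and stop on an object; the grip force is fixed at half the most. Time passes only in rows, so rows that do not move let the fingers close. It gives the time, the measured TCP pose, the force, the opening and the grip force at its end, in the units of the state.
- r.get_obs(): the state, without advancing time (a new reading comes with each control period).
- vision.grab_frame(name): name is "scene" or "top" or "wrist"; returns a dict with "img" (384x512x3 uint8, blue, green, red), "K" (3x3 intrinsics, pixels), "R" (3x3) and "t" (3): a world point X has camera coordinates R X + t. Camera axes: x right, y down, z forward; pixel columns grow to the right and rows downward; lengths in m; the calibration is good to about 2 mm. The wrist camera is an equidistant fisheye: a pixel r from the principal point sees the ray r / f radians off the axis. A picture is of the moment at which its call begins. There is no depth.
- ticket.sign_off(): hands the job in; it is judged then, once.
Trained networks look in the newest picture that a camera, given by its name, has taken for a name from the list of things; names that differ only in an ending like _2 or _b are one class to them, and where a whole thing is asked for, a point or a joint stands for the part that bears it (a point fixed in the world has none). Each returns a list of dicts, best first, with "conf" (0 to 1); they miss things now and then, are a little off and sometimes report something else, mostly with a low value. They report only what shows in the picture. A call takes as long as a camera call. They do not tell look-alikes from the thing itself.
- look_for(camera, query): "xyz" ([x, y, z] in m, in world coordinates, good to about 4 mm: the middle of the surface that is visible of it).
- outline_of(camera, query): "mask" (384x512 bool, what is visible of it).
The state is a dict: "t": time; "qpos": joint angles; "joint_velocities": joint speeds; "effort": joint torques, N m; "tool_pos": TCP position; "tcp_rot": TCP orientation; "wrist_force": force on the tool from outside, world axes, zero at the start; "torque": the same for the moment, N m; "finger_gap": opening from 0.0 (shut) to 1.0 (fully open); "finger_force": force on a finger pad.
Only numpy, scipy, OpenCV 4.12 (cv2) and the standard library are available. Lean on these libraries where they do the work, as an engineer would, in place of code of your own. Each camera call takes 0.05 s, during which the arm holds its last target. There are 200 camera calls.

TASK

The cutter case stands on end on the mat. Lay it down flat on the mat with its teal lid up and let go of it, then take it up again and set it, still lid up, flat on the floor of the drawer's empty yellow-framed bay, and push the drawer fully home until its catch holds it. The cutters inside are brittle, so never let the case topple or drop; leave the other things where they are.

Things in the scene. Friction and masses are not known exactly. Their poses are not given: they have to be found in the camera images.
- case: cutter case, closed rigid box, dark with a bright teal lid, standing on end: 44 (x) x 56 (y) x 150 mm (z), 0.25 to 0.45 kg. Origin: centre of the end it stands on at the start; its z runs along its length to the other end; its x points out of the teal lid face (roughly towards the robot at the start). Lying flat with the lid up its x points up and it is 44 mm high, 56 mm wide
- case_mid (a point): centre of the cutter case, 75 mm from either end, 22 mm from the lid face and the back face; axes as the case
- mat: green rubber bench mat, 300 (x) x 240 (y) x 3 mm, fixed; origin at the centre of its underside on the bench
- unit: fixed grey bench-top drawer unit, 270 (x, depth) x 270 (y, width) x 100 mm high, one drawer at its front. Origin: middle of the lower edge of its front; its front faces its own -x, its body runs from there to +x, its top is flat at 100 mm
- drawer (a joint): how far the drawer is out, m: 0 = fully home, front flush with the unit; starts 0.19 to 0.22; stop at 0.225. It slides out along the unit's -x. A ball catch resists with about 6 N from 16 to 7 mm before home, then draws it in. Teal front 15 mm thick, 264 mm wide, its top 87 mm above the bench; drawer walls 6 mm thick, top 72 mm, inside floor 22 mm above the bench; inside 228 mm wide, 225 mm long
- bay (a point): centre of the floor of the drawer's empty bay, 22 mm above the bench; moves with the drawer, axes as the unit's. Bay 160 mm (x) x 66 mm (y) inside a yellow frame 6 mm wide, 8 mm high. Free floor beside it: to the drawer wall 79 mm from the bay centre at -y, to fixed cutter wheels (36 mm across) 109 mm from it at +y. The outer face of the drawer front is 108 mm from it at -x
- pull (a point): middle of the front edge of the aluminium pull lip on the drawer's front: a bar 110 mm long along y, 10 mm high, standing 20 mm out of the front; this point is 68 mm above the bench and moves with the drawer
- padlock: brass padlock standing at the near left of the mat, 56 mm wide, 82 mm high; origin under its middle. Leave alone
- oil: oil bottle with red cap, 56 mm across, 150 mm high, origin under its middle. Leave alone
- screwdriver: screwdriver with a red handle lying on the bench to the right. Leave alone
- blanks: white open bin 130 x 100 x 40 mm to the right. Leave alone
Mind the look-alikes: they are no part of the job. What is shaped like the case but blue or purple is not meant.

How it is judged (in metres and radians):
On the way, in this order (a step that is already met when the one before it is completed fails the run):
1. the case lies flat on the mat, lid up, let go of (angle between case's own x axis and vertical below 0.12 rad and contact force between case and mat above 0.5 N and contact force between case and the fingers below 0.1 N), for 0.2 s.
2. the case lies lid up inside the bay's frame, let go of (x of case_mid in the frame of bay between -0.009 and 0.009 m and y of case_mid in the frame of bay between -0.009 and 0.009 m and z of case_mid in the frame of bay between 0.018 and 0.026 m and angle between case's own x axis and vertical below 0.1 rad and angle between the z axis of case and the x axis of bay, either way round below 0.12 rad and contact force between case and the fingers below 0.1 N), for 0.2 s.
3. the drawer is fully home in its catch (value of joint drawer below 0.003 m), for 0.2 s.
At the end, for the whole second after the job is handed in: The drawer is fully home (joint below 3 mm) with the case at rest in its bay: its centre within 9 mm of the bay centre along and across, lying on the floor (centre 22 +- 4 mm above it), lid up within 0.1 rad, lengthwise along the bay within 0.12 rad (either end first), released (all of step 2 and value of joint drawer below 0.003 m and linear speed of case below 0.02 m/s); the robot touches nothing.
It fails at once if the case topples or drops: it moves faster than 0.45 m/s while no finger touches it (linear speed of case above 0.45 m/s and contact force between case and the fingers below 0.1 N).
It fails at once if another thing is shifted by more than 30 mm (distance of any of padlock, oil, screwdriver, blanks from where it was at the start of the episode above 0.03 m).
It also fails if it takes over 72 s, if anything falls off the work surface, if the arm or the gripper's body presses on something with over 40 N, if the wrist force passes 120 N, or if a joint passes its speed limit or range.

## Working session

There is one attempt and no reset: what is moved stays moved. The work goes in short steps, Python scripts to look and compute and a shell command to move; the robot and the scene stay as the last step left them, time stands still between calls to the robot, and variables do not carry over. Pictures are saved under pics/ and viewed, at most 10 in all, crops included, and the job is handed in when it is done.

```bash
mkdir -p pics; ls
cat > h.py <<'E'
import numpy as np, cv2
from plant import r, vision, ticket, look_for, outline_of
from scipy.spatial.transform import Rotation as Ro
def ray(f,u,v):
    d=np.linalg.inv(f["K"])@[u,v,1]; return -f["R"].T@f["t"], f["R"].T@d
def onz(f,u,v,z):
    c,d=ray(f,u,v); return c+d*(z-c[2])/d[2]
def proj(f,X):
    p=f["K"]@(f["R"]@np.array(X)+f["t"]); return p[:2]/p[2]
E
python3 - <<'E'
from h import *
s=vision.grab_frame("scene"); t=vision.grab_frame("top")
cv2.imwrite("pics/a.png",s["img"]); cv2.imwrite("pics/b.png",t["img"])
np.savez("pics/t.npz",**t);np.savez("pics/s.npz",**s)
for c in("top","scene"):
  for q in("case","mat","unit","drawer","bay","pull","padlock","oil"):
    print(c,q,[(np.round(d["xyz"],3).tolist(),round(d["conf"],2)) for d in look_for(c,q)][:4])
o=r.get_obs();print(o)
E
```

```text
pics
top case [([0.495, 0.21, 0.155], 0.96), ([0.486, 0.427, 0.141], 0.77), ([0.294, 0.21, 0.151], 0.63), ([0.751, 0.111, 0.096], 0.49)]
top mat [([0.561, 0.229, -0.001], 0.79)]
top unit [([0.696, -0.144, 0.099], 0.79), ([0.494, 0.212, 0.152], 0.16)]
top drawer [([0.566, -0.137, 0.024], 0.68), ([0.499, 0.211, 0.152], 0.59)]
top bay [([0.569, -0.135, 0.02], 0.71), ([0.435, -0.418, 0.021], 0.2)]
top pull [([0.568, -0.14, 0.02], 0.85)]
top padlock [([0.443, 0.323, 0.054], 0.5)]
top oil [([0.75, 0.109, 0.095], 0.68), ([0.57, -0.138, 0.023], 0.35)]
scene case [([0.51, 0.432, 0.098], 0.81), ([0.522, 0.216, 0.103], 0.79), ([0.315, 0.212, 0.094], 0.78)]
scene mat [([0.585, 0.242, 0.006], 0.83), ([0.523, 0.213, 0.103], 0.53)]
scene unit [([0.787, -0.144, 0.1], 0.95)]
scene drawer [([0.504, -0.133, 0.031], 0.6)]
scene bay [([0.504, -0.136, 0.032], 0.66), ([0.786, 0.106, 0.082], 0.64), ([0.452, -0.425, 0.023], 0.45)]
scene pull [([0.501, -0.136, 0.029], 0.7)]
scene padlock [([0.459, 0.325, 0.046], 0.79)]
scene oil [([0.782, 0.109, 0.08], 0.8)]
{'t': 0.9, 'qpos': array([74.15981751, 17.81156068,  0.80003119, 86.60276023, -0.25176559,
       75.58349955, -1.55929542]), 'joint_velocities': array([-0.09713068,  0.03687657,  0.0484762 , -0.02098387,  0.02442416,
        0.0289798 , -0.01944046]), 'effort': array([ 3.19464903e-05, -3.79807699e+01,  1.45677309e-01, -2.30864596e+01,
        1.21029443e-02,  1.87228492e-03,  2.65806705e-06]), 'tool_pos': array([ 0.1279898 , -0.53492241,  0.23131868]), 'tcp_rot': array([1.79996037e+02, 7.62578507e-04, 1.34565332e+01]), 'wrist_force': array([-0.31745403,  0.92343089, -0.87389366]), 'torque': array([-0.00360878, -0.06769683, -0.03387016]), 'finger_force': 0.0, 'finger_gap': 0.9992244249861106}
```

View pictures.

View pics/a.png

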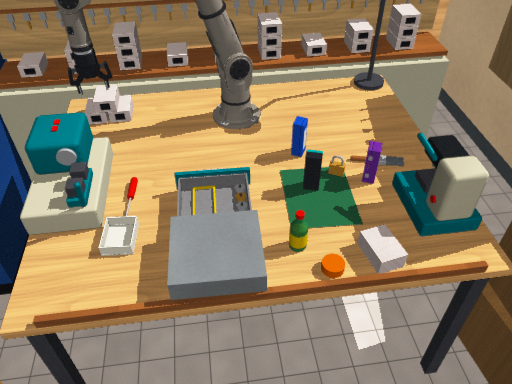

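View pics/b.png

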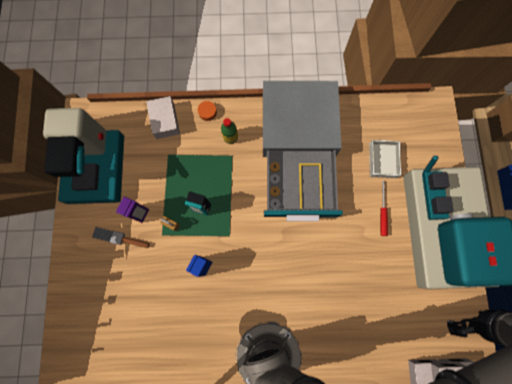

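Look-alikes: blue box (scene 299,136; top 199,266), purple box (scene 373,162; top 132,209), and the dark case with a teal strip on the mat (scene 313,170; top 197,202). The mat one is the case. The bay's yellow frame is at top (300–323, 163–209). Padlock: top (169,223); bottle: top (230,131). I'll check these in a close crop.

Run:
```python
from h import *
t=dict(np.load("pics/t.npz"))
a=cv2.resize(t["img"][175:240,155:240],None,fx=5,fy=5,interpolation=2)
b=cv2.resize(t["img"][150:222,260:345],None,fx=4.4,fy=4.4,interpolation=2)
a=cv2.resize(a,(400,306));b=cv2.resize(b,(400,339))
c=np.zeros((339,800,3),np.uint8);c[:306,:400]=a;c[:,400:]=b
cv2.imwrite("pics/c.png",c)
hsv=cv2.cvtColor(t["img"],cv2.COLOR_BGR2HSV)
y=cv2.inRange(hsv,(20,120,90),(35,255,255)); y[:, :285]=0;y[:,335:]=0;y[:155]=0;y[215:]=0
p=np.argwhere(y)[:,::-1].astype(np.float32)
hull=cv2.minAreaRect(p);print(hull)
q=cv2.boxPoints(hull);w=[onz(t,*k,.030) for k in q];print(np.round(w,4));print("bay",np.mean(w,0))
def rect(m,z):
    p=np.array([onz(t,u,v,z)[:2] for v,u in np.argwhere(m)],np.float32);return cv2.minAreaRect(p)
ii=hsv.copy()
teal=cv2.inRange(hsv,(78,90,60),(100,255,255))
tc=teal.copy();tc[:,:180]=0;tc[:,215:]=0;tc[:185]=0;tc[220:]=0
print("teal case",rect(tc,.153),np.argwhere(tc).min(0),np.argwhere(tc).max(0))
td=teal.copy();td[:,:255]=0;td[:,350:]=0;td[:200]=0;td[225:]=0
print("teal front",rect(td,.087),np.argwhere(td).min(0),np.argwhere(td).max(0))
g=cv2.inRange(hsv,(50,100,30),(78,255,120));g[:150]=0;g[:,:155]=0;g[:,240:]=0;g[245:]=0
print("mat",rect(g,.003))
m=outline_of("top","case")
for d in m: 
  if np.argwhere(d["mask"]).mean(0)[1]-197<8: print(d["conf"],np.argwhere(d["mask"]).mean(0),rect(d["mask"],.153))
```

```text
((310.5, 185.5), (45.0, 23.0), 90.0)
[[ 0.646  -0.1341  0.03  ]
 [ 0.6432 -0.2168  0.03  ]
 [ 0.4795 -0.2052  0.03  ]
 [ 0.4822 -0.1248  0.03  ]]
bay [ 0.56271004 -0.17024405  0.03      ]
teal case ((0.47614535689353943, 0.21503087878227234), (0.08104221522808075, 0.02532869577407837), 68.12677001953125) [200 184] [215 206]
teal front ((0.4588615298271179, -0.12952320277690887), (0.25668567419052124, 0.013466395437717438), 88.03221893310547) [210 264] [214 341]
mat ((0.5501750707626343, 0.23409759998321533), (0.2335444837808609, 0.28997182846069336), 87.20291900634766)
0.95 [202.22361809 197.73115578] ((0.49184566736221313, 0.20804235339164734), (0.0822243019938469, 0.05527539551258087), 69.64067077636719)
0.57 [209.05304519 132.46561886] ((0.47657638788223267, 0.41345420479774475), (0.09495465457439423, 0.05670109763741493), 62.22743225097656)
0.57 [265.67979003 198.07611549] ((0.29451221227645874, 0.20666086673736572), (0.061798784881830215, 0.05941718444228172), 62.26087188720703)
```

View pics/c.png

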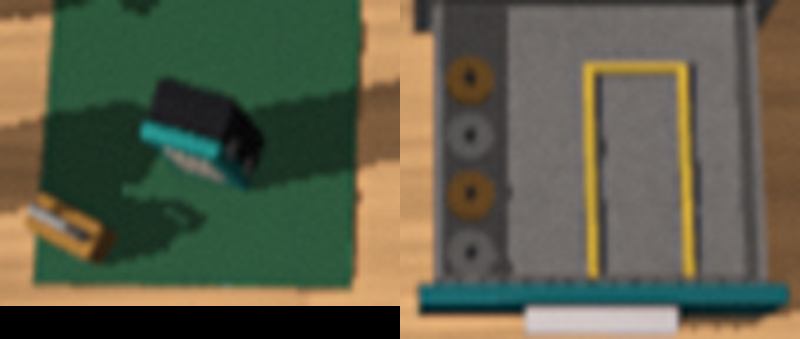

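The crop shows the dark case with its teal lid facing the robot, turned about 20° (crop 141,130 to 217,157). The padlock is at its lower left, and the yellow frame's near edge is hidden behind the drawer front. Next I'll fit poses for the case and drawer.

```bash
cat >> h.py <<'E'
def boxmask(f,pose,lo,hi,shape=(384,512)):
    x,y,yaw=pose;R=Ro.from_euler('z',yaw).as_matrix()
    P=[proj(f,R@[a,b,c]+[x,y,0]) for a in(lo[0],hi[0]) for b in(lo[1],hi[1]) for c in(lo[2],hi[2])]
    m=np.zeros((384*4,512*4),np.uint8)
    cv2.fillConvexPoly(m,cv2.convexHull(np.round(np.array(P)*4+2).astype(np.int32)),1)
    return cv2.resize(m.astype(np.float32),(512,384),interpolation=cv2.INTER_AREA)
def plan(p,rpy=None):
    o=r.get_obs();R=Ro.from_euler('xyz',o["tcp_rot"],degrees=True)
    print("now",np.round(o["tool_pos"],4),np.round(o["tcp_rot"],1),"q",np.round(o["qpos"],0))
    print("shift cm",np.round(R.inv().apply(np.array(p)-o["tool_pos"])*100,2))
    if rpy is not None: print("turn rad",np.round((R.inv()*Ro.from_euler('xyz',rpy,degrees=True)).as_rotvec(),3))
E
python3 - <<'E'
from h import *
from scipy.optimize import minimize
F={}
for c in("top","scene"):
    f=vision.grab_frame(c)
    L=outline_of(c,"case")
    g=[d for d in L if np.linalg.norm(np.argwhere(d["mask"]).mean(0)[::-1]-({"top":(197,202),"scene":(313,170)}[c]))<12]
    if g:F[c]=(f,g[0]["mask"].astype(np.float32))
def cost(p,cs):
    return sum(np.abs(boxmask(F[c][0],(p[0],p[1],p[2]),(-.022,-.028,.003),(.022,.028,.153))-F[c][1]).sum()/F[c][1].sum() for c in cs)
for cs in(list(F),["top"],["scene"]):
    S=[[.49,.21,-.35],[.52,.22,-.35],[.49,.22,-.2],[.5,.2,-.5]]
    b=min((minimize(cost,s,args=(cs,),method="Nelder-Mead",options=dict(initial_simplex=[s,[s[0]+.02,*s[1:]],[s[0],s[1]+.02,s[2]],[s[0],s[1],s[2]+.2]])) for s in S),key=lambda b:b.fun)
    print(cs,b.x,np.degrees(b.x[2]),b.fun)
t=F["top"][0]
print("cam",-t["R"].T@t["t"])
for n,k,z in(("farL",(299.1,163.4),.03),("farR",(321,163.4),.03),("nearL",(301,208.4),.03),("nearR",(321.6,208.4),.03),("fL",(264.2,211.5),.087),("fR",(342.7,212.5),.087)):print(n,onz(t,*k,z))
plan([.45,-.3,.33]);plan([.3,.28,.33],[180,-60,-20])
E
```

```text
['top', 'scene'] [ 0.50227227  0.21853437 -0.32207375] -18.45346683268163 0.16682815551757812
['top'] [ 0.50231599  0.21771927 -0.3739615 ] -21.42641556294628 0.0912037044763565
['scene'] [ 0.50206099  0.21870783 -0.29804771] -17.07687612727187 0.07131782919168472
cam [0.27331111 0.01217868 1.28606642]
farL [ 0.64450525 -0.13441225  0.03      ]
farR [ 0.64178722 -0.21314665  0.03      ]
nearL [ 0.48055953 -0.13169894  0.03      ]
nearR [ 0.47808437 -0.20370281  0.03      ]
fL [ 0.46492012 -0.0019821   0.087     ]
fR [ 0.4525773  -0.26314564  0.087     ]
now [ 0.128  -0.5349  0.2313] [180.    0.   13.5] q [74. 18.  1. 87. -0. 76. -2.]
shift cm [ 36.78 -15.35  -9.87]
now [ 0.128  -0.5349  0.2313] [180.    0.   13.5] q [74. 18.  1. 87. -0. 76. -2.]
shift cm [ 35.69 -75.25  -9.87]
turn rad [-0.305  1.016  0.529]
```

```bash
python3 -m inch '[[[4.6,-1.9,-1.2],[0,0,0],1],[[4.6,-1.9,-1.2],[0,0,0],1],[[4.6,-1.9,-1.2],[0,0,0],1],[[4.6,-1.9,-1.2],[0,0,0],1],[[4.6,-1.9,-1.2],[0,0,0],1],[[4.6,-1.9,-1.2],[0,0,0],1],[[4.6,-1.9,-1.2],[0,0,0],1],[[4.6,-1.9,-1.2],[0,0,0],1]]'
python3 -m inch '[[[0.5,-4.2,0],[0,0,0],1],[[0.5,-4.2,0],[0,0,0],1],[[0.5,-4.2,0],[0,0,0],1],[[0.5,-4.2,0],[0,0,0],1],[[0.5,-4.2,0],[0,0,0],1],[[0.5,-4.2,0],[0,0,0],1],[[0.5,-4.2,0],[0,0,0],1],[[0.5,-4.2,0],[0,0,0],1],[[0.5,-4.2,0],[0,0,0],1],[[0.5,-4.2,0],[0,0,0],1],[[0.5,-4.2,0],[0,0,0],1],[[0.5,-4.2,0],[0,0,0],1]]'
python3 -c "
from h import *
plan([.36,.26,.26],[180,-60,-20])"
```

```text
t: 1.95
tool_pos: [0.4443, -0.3056, 0.3259]
tcp_rot: [180.0, -0.0, 13.4]
wrist_force: [0.9, -0.8, -0.3]
finger_gap: 1.0
finger_force: 0.0
t: 3.15
tool_pos: [0.3836, 0.1987, 0.3254]
tcp_rot: [180.0, -0.1, 13.4]
wrist_force: [1.5, -0.3, -0.7]
finger_gap: 1.002
finger_force: 0.0
now [0.3836 0.1987 0.3254] [ 1.80e+02 -1.00e-01  1.34e+01] q [  10.    4.  -42.   91.    3.   86. -109.]
shift cm [-0.89 -6.51  6.54]
turn rad [-0.305  1.015  0.528]
```

```bash
python3 -m inch '[[[0,0,0],[-0.0305,0.1015,0.0528],1],[[0,0,0],[-0.0305,0.1015,0.0528],1],[[0,0,0],[-0.0305,0.1015,0.0528],1],[[0,0,0],[-0.0305,0.1015,0.0528],1],[[0,0,0],[-0.0305,0.1015,0.0528],1],[[0,0,0],[-0.0305,0.1015,0.0528],1],[[0,0,0],[-0.0305,0.1015,0.0528],1],[[0,0,0],[-0.0305,0.1015,0.0528],1],[[0,0,0],[-0.0305,0.1015,0.0528],1],[[0,0,0],[-0.0305,0.1015,0.0528],1],[[0,0,0],[0,0,0],1]]'
python3 -c "
from h import *
plan([.41,.252,.16],[180,-60,-20])"
```

```text
t: 4.25
tool_pos: [0.4222, 0.1935, 0.3602]
tcp_rot: [174.3, -52.6, -12.8]
wrist_force: [0.7, -0.2, 0.5]
finger_gap: 0.997
finger_force: 0.0
now [0.4222 0.1935 0.3602] [174.3 -52.6 -12.8] q [  12.  -17.  -63.  116.   41.   60. -175.]
shift cm [-17.42  -6.42   9.58]
turn rad [-0.004  0.125  0.076]
```

```bash
python3 -m inch '[[[0,0,0],[0,0,-0.143],1],[[0,0,0],[0,0,-0.143],1],[[0,0,0],[0,0,-0.143],1],[[0,0,0],[0,0,-0.143],1],[[0,0,0],[0,0,-0.143],1],[[0,0,0],[0,0,-0.143],1],[[0,0,0],[0,0,-0.143],1],[[0,0,0],[0,0,-0.143],1],[[0,0,0],[0,0,-0.143],1],[[0,0,0],[0,0,-0.143],1],[[0,0,0],[0,0,-0.143],1]]'
python3 -m inch '[[[0,0,0],[0,0,-0.143],1],[[0,0,0],[0,0,-0.143],1],[[0,0,0],[0,0,-0.143],1],[[0,0,0],[0,0,-0.143],1],[[0,0,0],[0,0,-0.143],1],[[0,0,0],[0,0,-0.143],1],[[0,0,0],[0,0,-0.143],1],[[0,0,0],[0,0,-0.143],1],[[0,0,0],[0,0,-0.143],1],[[0,0,0],[0,0,-0.143],1],[[0,0,0],[0,0,-0.143],1]]'
python3 -c "
from h import *
p=Ro.from_euler('xyz',[180,-60,-20],degrees=True)*Ro.from_euler('z',180,degrees=True)
print(p.as_euler('xyz',degrees=True))
plan([.40,.20,.28],p.as_euler('xyz',degrees=True))"
```

```text
t: 5.35
tool_pos: [0.4198, 0.194, 0.3579]
tcp_rot: [127.5, 3.9, 73.1]
wrist_force: [0.8, -0.4, -0.7]
finger_gap: 1.001
finger_force: 0.0
t: 6.45
tool_pos: [0.4198, 0.1939, 0.3579]
tcp_rot: [-173.4, 52.3, 168.4]
wrist_force: [0.8, -0.5, -0.6]
finger_gap: 1.001
finger_force: 0.0
[-180.   60.  160.]
now [0.4198 0.1939 0.3579] [-173.4   52.3  168.4] q [-17.  -9. -43. 116.  50.  68.  -3.]
shift cm [7.42 0.55 3.08]
turn rad [ 0.007 -0.129  0.089]
```

```bash
python3 -m inch '[[[2.5,0.2,1],[0,0,0],1],[[2.5,0.2,1],[0,0,0],1],[[2.5,0.2,1],[0,0,0],1],[[0,0,0],[0.003,-0.065,0.045],1],[[0,0,0],[0.003,-0.065,0.045],1],[[0,0,0],[0,0,0],1]]'
python3 -c "
from h import *
plan([.405,.254,.1585],[-180,60,160.5])"
```

```text
t: 7.05
tool_pos: [0.3985, 0.2014, 0.2778]
tcp_rot: [179.9, 60.0, 159.9]
wrist_force: [-0.1, 0.1, -0.6]
finger_gap: 0.998
finger_force: 0.0
now [0.3985 0.2014 0.2778] [179.9  60.  159.9] q [-21.   2. -54. 127.  65.  76. -37.]
shift cm [10.93  5.15  4.95]
turn rad [-0.007 -0.001 -0.005]
```

```bash
python3 -m inch '[[[2.2,1,1],[0,0,0],1],[[2.2,1,1],[0,0,0],1],[[2.2,1,1],[0,0,0],1],[[2.2,1,1],[0,0,0],1],[[2.2,1.1,1],[0,0,0],1],[[0,0,0],[0,0,0],1]]'
python3 - <<'E'
from h import *
plan([.511,.2154,.0935],[-180,60,160.5])
o=[cv2.resize(vision.grab_frame(c)["img"][a:b,l:h],(400,360)) for c,a,b,l,h in(("wrist",0,384,0,512),("scene",60,240,200,400))]
cv2.imwrite("pics/d.png",np.hstack(o))
E
```

```text
t: 7.65
tool_pos: [0.4066, 0.2537, 0.1571]
tcp_rot: [-179.9, 59.8, 159.9]
wrist_force: [-1.1, -1.3, -0.1]
finger_gap: 1.004
finger_force: 0.0
now [0.4066 0.2537 0.1571] [-179.9   59.8  159.9] q [-34.  29. -50. 127.  77.  88. -61.]
shift cm [-0.09  0.02 12.81]
turn rad [-0.011 -0.003 -0.005]
```

View pics/d.png

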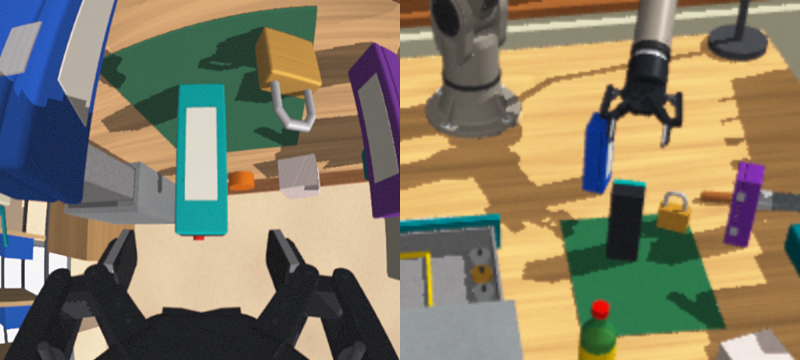

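The wrist view shows the teal lid centred at column 201 between the fingertips (118 and 283). The padlock (right) and the blue box (left) are clear, so I'll go in.

```bash
python3 -m inch '[[[0,0,2],[0,0,0],1],[[0,0,2],[0,0,0],1],[[0,0,2],[0,0,0],1],[[0,0,2],[0,0,0],1],[[0,0,1.6],[0,0,0],1],[[0,0,1.6],[0,0,0],1],[[0,0,1.6],[0,0,0],1],[[0,0,0],[0,0,0],1]]'
python3 -m inch '[[[0,0,0],[0,0,0],0],[[0,0,0],[0,0,0],-0.5],[[0,0,0],[0,0,0],-1],[[0,0,0],[0,0,0],-1],[[0,0,0],[0,0,0],-1],[[0,0,0],[0,0,0],-1],[[0,0,0],[0,0,0],-1],[[0,0,0],[0,0,0],-1]]'
python3 - <<'E'
from h import *
plan([.511,.2154,.0935],[-180,60,160.5])
o=[cv2.resize(vision.grab_frame(c)["img"][a:b,l:h],(400,360)) for c,a,b,l,h in(("wrist",0,384,0,512),("scene",80,240,240,400))]
cv2.imwrite("pics/e.png",np.hstack(o))
E
```

```text
t: 8.55
tool_pos: [0.513, 0.2132, 0.0987]
tcp_rot: [179.3, 60.3, 158.9]
wrist_force: [-0.2, -0.7, 0.6]
finger_gap: 0.998
finger_force: 0.0
t: 9.35
tool_pos: [0.5109, 0.2166, 0.0984]
tcp_rot: [179.2, 60.3, 159.2]
wrist_force: [-3.7, -1.4, 6.5]
finger_gap: 0.65
finger_force: 64.6
now [0.5109 0.2166 0.0984] [179.2  60.3 159.2] q [-25.  36. -42. 128.  95.  80. -63.]
shift cm [ 0.4  -0.11  0.28]
turn rad [-0.006  0.005 -0.011]
```

View pics/e.png

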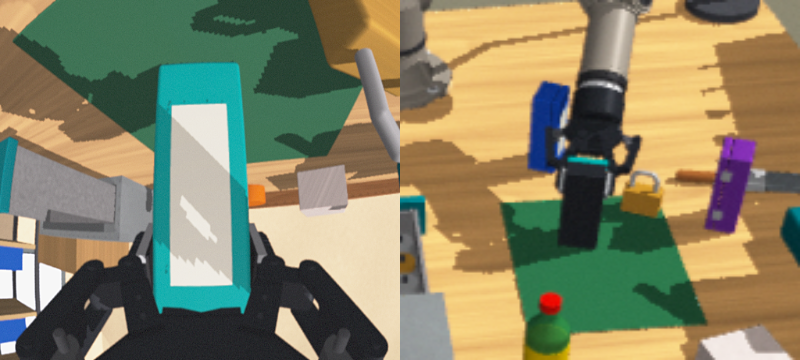

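The grasp is good: the lid is centred at column 203 and the gap is about 55 mm. I'll lift 3 to 4 cm and tip the case so the lid turns up.

```bash
python3 -m inch '[[[-0.9,0,-0.5],[0,0,0],-1],[[-0.9,0,-0.5],[0,0,0],-1],[[-0.9,0,-0.5],[0,0,0],-1],[[-0.9,0,-0.5],[0,0,0],-1],[[0,0,0],[0,0.08,0],-1],[[0,0,0],[0,0.1,0],-1],[[0,0,0],[0,0.1,0],-1],[[0,0,0],[0,0.1,0],-1],[[0,0,0],[0,0.1,0],-1],[[0,0,0],[0,0.05,0],-1],[[0,0,0],[0,0,0],-1]]'
python3 -c "
from h import *
plan([.575,.193,.15],[180,0,159.5]);plan([.575,.193,.15],[180,-30,159.5])"
```

```text
t: 10.55
tool_pos: [0.5138, 0.2129, 0.1396]
tcp_rot: [179.6, 29.9, 159.2]
wrist_force: [-0.4, -0.2, -4.2]
finger_gap: 0.651
finger_force: 64.0
now [0.5138 0.2129 0.1396] [179.6  29.9 159.2] q [  3.  21. -54. 113.  57.  56. -12.]
shift cm [-6.09  0.29  2.31]
turn rad [ 0.006  0.522 -0.002]
now [0.5138 0.2129 0.1396] [179.6  29.9 159.2] q [  3.  21. -54. 113.  57.  56. -12.]
shift cm [-6.09  0.29  2.31]
turn rad [ 7.000e-03  1.046e+00 -1.000e-03]
```

```bash
python3 -m inch '[[[-2,0.1,0.8],[0,0,0],-1],[[-2,0.1,0.8],[0,0,0],-1],[[-2,0.1,0.8],[0,0,0],-1],[[0,0,0],[0,0.08,0],-1],[[0,0,0],[0,0.1,0],-1],[[0,0,0],[0,0.12,0],-1],[[0,0,0],[0,0.12,0],-1],[[0,0,0],[0,0.12,0],-1],[[0,0,0],[0,0,0],-1]]'
python3 -m inch '[[[0,0,0],[0,0.1,0],-1],[[0,0,0],[0,0.1,0],-1],[[0,0,0],[0,0.1,0],-1],[[0,0,0],[0,0.1,0],-1],[[0,0,0],[0,0.1,0],-1],[[0,0,0],[0,0,0],-1],[[0,0,0],[0,0,0],-1]]'
python3 - <<'E'
from h import *
plan([.575,.193,.15],[180,-30,159.5])
o=[cv2.resize(vision.grab_frame(c)["img"][a:b,l:h],(400,360)) for c,a,b,l,h in(("wrist",0,384,0,512),("scene",80,240,240,400))]
cv2.imwrite("pics/f.png",np.hstack(o))
E
```

```text
t: 11.45
tool_pos: [0.5762, 0.1915, 0.1442]
tcp_rot: [179.9, -1.2, 159.4]
wrist_force: [1.5, -1.3, -4.5]
finger_gap: 0.646
finger_force: 65.1
t: 12.15
tool_pos: [0.5719, 0.1969, 0.1461]
tcp_rot: [179.8, -29.7, 160.1]
wrist_force: [-0.3, 0.7, -4.0]
finger_gap: 0.647
finger_force: 65.5
now [0.5719 0.1969 0.1461] [179.8 -29.7 160.1] q [ 11.  58. -57.  56.  22. 103.  35.]
shift cm [-0.18 -0.26 -0.55]
turn rad [-0.001  0.006  0.009]
```

View pics/f.png

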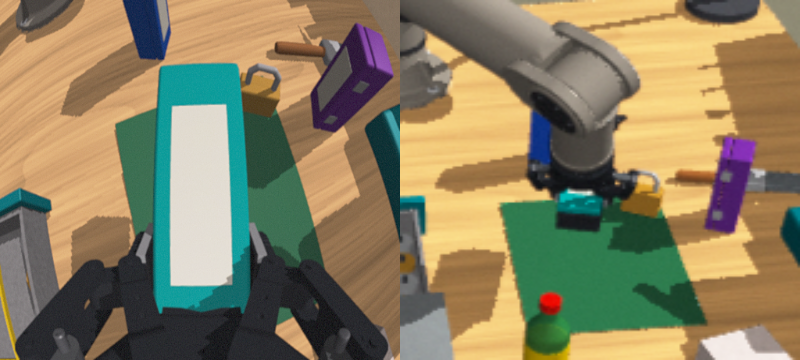

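The case is now level with its lid up (wrist view columns 155–247), well clear of the padlock. Next I'll lower it.

```bash
python3 -m inch '[[[-1,0,1.74],[0,0,0],-1],[[-1,0,1.74],[0,0,0],-1],[[-1,0,1.74],[0,0,0],-1],[[-1,0,1.74],[0,0,0],-1],[[-1,0,1.74],[0,0,0],-1],[[-0.75,0,1.3],[0,0,0],-1],[[-0.25,0,0.43],[0,0,0],-1],[[0,0,0],[0,0,0],-1],[[0,0,0],[0,0,0],-1]]'
python3 -c "
from h import *
plan([.575,.193,.0155],[180,-30,159.5])"
```

```text
t: 13.15
tool_pos: [0.5736, 0.1973, 0.0275]
tcp_rot: [179.5, -29.8, 160.1]
wrist_force: [-0.6, 0.6, -3.8]
finger_gap: 0.649
finger_force: 65.5
now [0.5736 0.1973 0.0275] [179.5 -29.8 160.1] q [ 12.  65. -55.  62.  25.  92.  37.]
shift cm [-0.83 -0.36  0.9 ]
turn rad [0.004 0.004 0.008]
```

```bash
python3 -m inch '[[[-0.2,0,0.35],[0,0,0],-1],[[-0.2,0,0.35],[0,0,0],-1],[[-0.1,0,0.17],[0,0,0],-1],[[0,0,0],[0,0,0],-1],[[0,0,0],[0,0,0],-1]]'; for k in 1; do python3 -m inch '[[[-0.07,0,0.13],[0,0,0],-1],[[0,0,0],[0,0,0],-1],[[0,0,0],[0,0,0],-1]]'; done
python3 -m inch '[[[-0.07,0,0.13],[0,0,0],-1],[[0,0,0],[0,0,0],-1],[[0,0,0],[0,0,0],-1]]'
```

```text
t: 13.65
tool_pos: [0.5735, 0.1969, 0.0172]
tcp_rot: [179.6, -29.8, 160.0]
wrist_force: [1.0, 0.1, 0.4]
finger_gap: 0.651
finger_force: 65.8
t: 13.95
tool_pos: [0.5735, 0.1969, 0.0172]
tcp_rot: [179.5, -29.8, 160.0]
wrist_force: [0.3, -2.5, 5.5]
finger_gap: 0.648
finger_force: 66.2
t: 14.25
tool_pos: [0.5735, 0.1969, 0.0171]
tcp_rot: [179.5, -29.8, 160.1]
wrist_force: [-0.0, -3.1, 10.6]
finger_gap: 0.644
finger_force: 66.5
```

```bash
python3 -m inch '[[[0.09,0,-0.16],[0,0,0],-1],[[0,0,0],[0,0,0],-1],[[0,0,0],[0,0,0],0.4],[[0,0,0],[0,0,0],0.6],[[0,0,0],[0,0,0],1],[[0,0,0],[0,0,0],1],[[0,0,0],[0,0,0],1],[[0,0,0],[0,0,0],1],[[0,0,0],[0,0,0],1],[[0,0,0],[0,0,0],1]]'
python3 - <<'E'
from h import *
plan([.575,.193,.0155],[180,-30,159.5])
o=[cv2.resize(vision.grab_frame(c)["img"][a:b,l:h],(400,360)) for c,a,b,l,h in(("wrist",0,384,0,512),("scene",80,240,240,400))]
cv2.imwrite("pics/g.png",np.hstack(o))
E
```

```text
t: 15.25
tool_pos: [0.5732, 0.1969, 0.0153]
tcp_rot: [179.6, -29.8, 160.0]
wrist_force: [0.5, 0.2, -0.2]
finger_gap: 0.998
finger_force: 0.0
now [0.5732 0.1969 0.0153] [179.6 -29.8 160. ] q [ 12.  65. -55.  62.  26.  91.  37.]
shift cm [-0.25 -0.3  -0.17]
turn rad [0.003 0.003 0.008]
```

View pics/g.png

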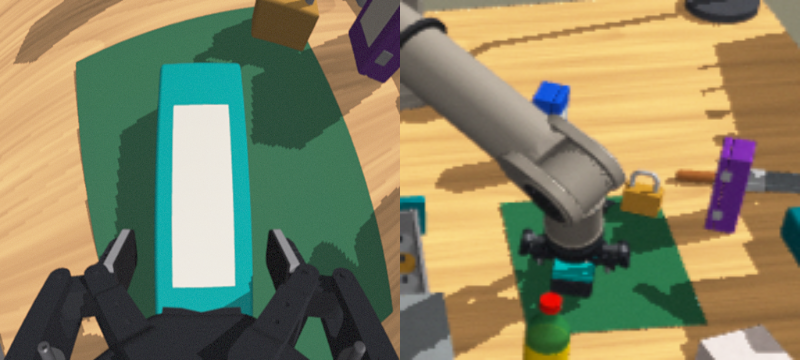

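The case lies flat with its lid up at crop (160–250, 65–312), released and between the open fingers. Next I'll back off, turn the tool vertical, and measure the case and then the bay with the wrist camera.

```bash
python3 -m inch '[[[0.5,0,-0.9],[0,0,0],1],[[1,0,-1.74],[0,0,0],1],[[1.5,0,-2.6],[0,0,0],1],[[1.5,0,-2.6],[0,0,0],1],[[1.5,0,-2.6],[0,0,0],1],[[1.5,0,-2.6],[0,0,0],1],[[0,0,0],[0,-0.13,0],1],[[0,0,0],[0,-0.13,0],1],[[0,0,0],[0,-0.13,0],1],[[0,0,0],[0,-0.13,0],1],[[0,0,0],[0,0,0],1],[[0,0,0],[0,0,0],1]]'
cat >> h.py <<'E'
def wonz(f,u,v,z):
    K=f["K"];x=(u-K[0,2])/K[0,0];y=(v-K[1,2])/K[1,1];a=np.hypot(x,y)
    d=f["R"].T@np.array([np.sin(a)*x/a,np.sin(a)*y/a,np.cos(a)]);c=-f["R"].T@f["t"]
    return c+d*(z-c[2])/d[2]
def rectify(f,z,x0,x1,y0,y1,s=.001):
    """orthophoto of plane z: rows = x descending, cols = y descending"""
    X,Y=np.meshgrid(np.arange(x1,x0,-s),np.arange(y1,y0,-s),indexing='ij')
    P=np.stack([X,Y,np.full_like(X,z)],-1)@f["R"].T+f["t"];n=np.hypot(P[...,0],P[...,1]);a=np.arctan2(n,P[...,2])
    u=f["K"][0,0]*a*P[...,0]/n+f["K"][0,2];v=f["K"][1,1]*a*P[...,1]/n+f["K"][1,2]
    return cv2.remap(f["img"],u.astype(np.float32),v.astype(np.float32),1)
E
python3 - <<'E'
from h import *
plan([.554,.204,.15],[180,0,160])
f=vision.grab_frame("wrist");print(f["K"][0],-f["R"].T@f["t"])
im=rectify(f,.047,.40,.70,.08,.34)
h=cv2.cvtColor(im,cv2.COLOR_BGR2HSV);m=cv2.inRange(h,(82,90,60),(100,255,255))
n,l,s,c=cv2.connectedComponentsWithStats(m);k=1+s[1:,4].argmax()
p=np.argwhere(l==k).astype(np.float32);p=np.stack([.70-p[:,0]*.001,.34-p[:,1]*.001],1).astype(np.float32)
print(cv2.minAreaRect(p),len(p))
cv2.imwrite("pics/w1.png",im)
E
```

```text
t: 16.55
tool_pos: [0.5721, 0.1968, 0.1679]
tcp_rot: [179.6, 0.1, 159.9]
wrist_force: [0.5, 0.4, 0.0]
finger_gap: 1.0
finger_force: 0.0
now [0.5721 0.1968 0.1679] [1.796e+02 1.000e-01 1.599e+02] q [ 15.  38. -58.  82.  32.  77.  25.]
shift cm [1.95 0.04 1.79]
turn rad [ 0.006  0.001 -0.001]
[297.31863964   0.         257.51756438] [0.50159118 0.22119173 0.31149884]
((0.5542747974395752, 0.2039048671722412), (0.05662648379802704, 0.14996203780174255), 70.90650939941406) 5203
```

```bash
python3 -c "
from h import *
plan([.555,-.17,.24],[180,0,177])"
```

```text
now [0.5736 0.1958 0.1673] [179.6   0.  159.8] q [ 15.  38. -58.  82.  32.  77.  25.]
shift cm [-10.92 -34.91  -7.5 ]
turn rad [ 0.007  0.002 -0.301]
```

```bash
python3 -m inch '[[[0,0,-2.5],[0,0,0],1],[[0,0,-2.5],[0,0,0],1],[[0,0,-2.5],[0,0,0],1],[[-1.2,-3.9,0],[0,0,0],1],[[-1.2,-3.9,0],[0,0,0],1],[[-1.2,-3.9,0],[0,0,0],1],[[-1.2,-3.9,0],[0,0,0],1],[[-1.2,-3.9,0],[0,0,0],1],[[-1.2,-3.9,0],[0,0,0],1],[[-1.2,-3.9,0],[0,0,0],1],[[-1.2,-3.9,0],[0,0,0],1],[[-1.2,-3.9,0],[0,0,0],1]]'
python3 -m inch '[[[0,0,0],[0,0,-0.1],1],[[0,0,0],[0,0,-0.1],1],[[0,0,0],[0,0,-0.1],1],[[0,0,0],[0,0,0],1],[[0,0,0],[0,0,0],1]]'
python3 - <<'E'
from h import *
plan([.557,-.171,.25],[180,0,177])
f=vision.grab_frame("wrist")
im=rectify(f,.030,.40,.70,-.34,0)
h=cv2.cvtColor(im,cv2.COLOR_BGR2HSV);m=cv2.inRange(h,(20,120,80),(35,255,255))
n,l,s,c=cv2.connectedComponentsWithStats(m);k=1+s[1:,4].argmax()
p=np.argwhere(l==k);p=np.stack([.70-p[:,0]*.001,0-p[:,1]*.001],1).astype(np.float32)
print(cv2.minAreaRect(p),len(p),cv2.boxPoints(cv2.minAreaRect(p)))
b=rectify(f,.087,.40,.70,-.34,0)
cv2.imwrite("pics/w2.png",cv2.resize(np.hstack([im,b]),(800,353)))
E
```

```text
t: 17.8
tool_pos: [0.5536, -0.1748, 0.2389]
tcp_rot: [179.5, -0.0, 159.6]
wrist_force: [0.7, -0.7, -0.8]
finger_gap: 0.998
finger_force: 0.0
t: 18.3
tool_pos: [0.5535, -0.1722, 0.2385]
tcp_rot: [179.5, 0.1, 176.7]
wrist_force: [-0.0, -0.2, 0.4]
finger_gap: 1.004
finger_force: 0.0
now [ 0.5535 -0.1722  0.2385] [1.795e+02 1.000e-01 1.767e+02] q [ 56.  35. -66.  79.  31.  85.  78.]
shift cm [-0.34  0.15 -1.15]
turn rad [ 0.008  0.001 -0.005]
((0.560702383518219, -0.16953033208847046), (0.07901008427143097, 0.17280186712741852), 88.00211334228516) 3412 [[ 0.4729767  -0.2059992 ]
 [ 0.6456736  -0.21202353]
 [ 0.6484281  -0.13306147]
 [ 0.4757312  -0.12703714]]
```

View pics/w2.png

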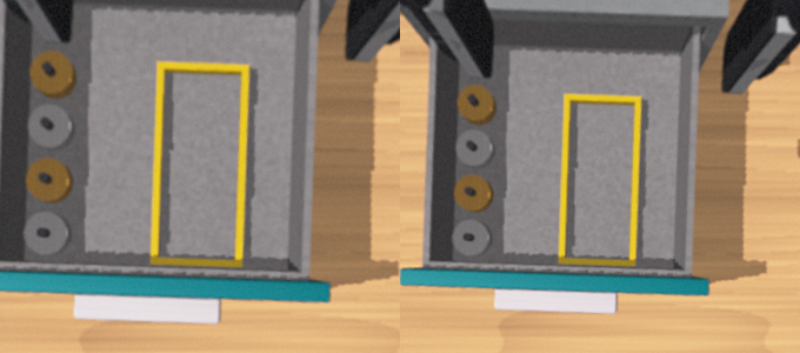

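The rectified view shows the whole yellow frame (left panel 152–250, 62–265), measuring 173 × 79 mm as expected. The bay centre is (0.561, −0.170) with a yaw of −2°. Now I'll go back to grasp the case.

```bash
python3 -m inch '[[[0,0,0],[0.008,0,0.09],1],[[0,0,0],[0,0,0.09],1],[[0,0,0],[0,0,0.09],1],[[1.2,3.9,0],[0,0,0],1],[[1.2,3.9,0],[0,0,0],1],[[1.2,3.9,0],[0,0,0],1],[[1.2,3.9,0],[0,0,0],1],[[1.2,3.9,0],[0,0,0],1],[[1.2,3.9,0],[0,0,0],1],[[1.2,3.9,0],[0,0,0],1],[[1.2,3.9,0],[0,0,0],1],[[1.2,3.9,0],[0,0,0],1]]'
python3 -m inch '[[[0.5,1,0],[0,0,0],1],[[0,0,0],[0,0,0],1],[[0,0,0],[0,0,0],1]]'
python3 -c "
from h import *
plan([.5543,.2039,.013],[180,0,160.9])"
```

```text
t: 19.55
tool_pos: [0.5618, 0.1975, 0.2381]
tcp_rot: [-179.9, 0.1, 161.4]
wrist_force: [0.9, 0.1, 0.7]
finger_gap: 0.995
finger_force: 0.0
t: 19.85
tool_pos: [0.5607, 0.2054, 0.2377]
tcp_rot: [-179.8, 0.1, 161.4]
wrist_force: [0.2, -0.1, -0.5]
finger_gap: 0.999
finger_force: 0.0
now [0.5607 0.2054 0.2377] [-1.798e+02  1.000e-01  1.614e+02] q [ 14.  35. -60.  76.  30.  85.  28.]
shift cm [ 0.61 -0.28 22.47]
turn rad [-0.003  0.002  0.009]
```

```bash
python3 -m inch '[[[0.6,-0.3,2],[-0.003,0,0.009],1],[[0,0,4],[0,0,0],1],[[0,0,4],[0,0,0],1],[[0,0,4],[0,0,0],1],[[0,0,3],[0,0,0],1],[[0,0,2],[0,0,0],1],[[0,0,2],[0,0,0],1],[[0,0,1],[0,0,0],1],[[0,0,0],[0,0,0],1],[[0,0,0],[0,0,0],1]]'
python3 -c "
from h import *
plan([.5543,.2039,.013],[180,0,160.9])"
```

```text
t: 20.85
tool_pos: [0.5547, 0.2055, 0.0185]
tcp_rot: [179.9, 0.1, 160.9]
wrist_force: [0.6, -0.2, 0.1]
finger_gap: 1.003
finger_force: 0.0
now [0.5547 0.2055 0.0185] [1.799e+02 1.000e-01 1.609e+02] q [ 12.  45. -53.  93.  40.  62.  19.]
shift cm [-0.01 -0.16  0.55]
turn rad [0.002 0.002 0.   ]
```

```bash
python3 -m inch '[[[0,-0.15,0.5],[0,0,0],1],[[0,0,0],[0,0,0],1],[[0,0,0],[0,0,0],0],[[0,0,0],[0,0,0],-0.5],[[0,0,0],[0,0,0],-1],[[0,0,0],[0,0,0],-1],[[0,0,0],[0,0,0],-1],[[0,0,0],[0,0,0],-1],[[0,0,0],[0,0,0],-1]]'
python3 -m inch '[[[0,0,-0.5],[0,0,0],-1],[[0,0,-1],[0,0,0],-1],[[0,0,-2],[0,0,0],-1],[[0,0,-3],[0,0,0],-1],[[0,0,-3],[0,0,0],-1],[[0,0,-3],[0,0,0],-1],[[0,0,-3],[0,0,0],-1],[[0,0,-3],[0,0,0],-1],[[0,0,0],[0,0,0],-1]]'
python3 - <<'E'
from h import *
plan([.5607,-.1695,.20],[180,0,178])
f=vision.grab_frame("wrist");cv2.imwrite("pics/j.png",f["img"]);z=r.get_obs()["tool_pos"]
print(z)
im=rectify(f,z[2]+.034,.40,.70,.08,.34)
h=cv2.cvtColor(im,cv2.COLOR_BGR2HSV);m=cv2.inRange(h,(82,90,60),(100,255,255))
n,l,s,c=cv2.connectedComponentsWithStats(m);k=1+s[1:,4].argmax()
p=np.argwhere(l==k);p=np.stack([.70-p[:,0]*.001,.34-p[:,1]*.001],1).astype(np.float32)
print(cv2.minAreaRect(p),len(p))
E
```

```text
t: 21.75
tool_pos: [0.5536, 0.205, 0.0134]
tcp_rot: [179.9, 0.1, 161.0]
wrist_force: [-1.2, 0.3, 4.5]
finger_gap: 0.646
finger_force: 67.1
t: 22.65
tool_pos: [0.5546, 0.207, 0.2023]
tcp_rot: [179.5, 0.4, 161.0]
wrist_force: [0.8, 1.3, -2.9]
finger_gap: 0.646
finger_force: 66.4
now [0.5546 0.207  0.2023] [179.5   0.4 161. ] q [ 15.  35. -60.  82.  31.  80.  26.]
shift cm [-1.281e+01 -3.542e+01  3.000e-02]
turn rad [ 0.007  0.008 -0.296]
[0.55346416 0.20592537 0.19950373]
((0.5358912348747253, 0.21312479674816132), (0.05642341449856758, 0.10837076604366302), 70.82098388671875) 3213
```

```bash
python3 -m inch '[[[-1.28,-3.54,0],[0,0,0],-1],[[-1.28,-3.54,0],[0,0,0],-1],[[-1.28,-3.54,0],[0,0,0],-1],[[-1.28,-3.54,0],[0,0,0],-1],[[-1.28,-3.54,0],[0,0,0],-1],[[-1.28,-3.54,0],[0,0,0],-1],[[-1.28,-3.54,0],[0,0,0],-1],[[-1.28,-3.54,0],[0,0,0],-1],[[-1.28,-3.54,0],[0,0,0],-1],[[-1.28,-3.54,0],[0,0,0],-1],[[0,0,0],[0,0,0],-1]]'
python3 -m inch '[[[0,0,0],[0.007,0.008,0],-1],[[0,0,0],[0,0,-0.1],-1],[[0,0,0],[0,0,-0.1],-1],[[0,0,0],[0,0,-0.096],-1],[[0,0,0],[0,0,0],-1],[[0,0,0],[0,0,0],-1],[[0,0,0],[0,0,0],-1]]'
python3 -c "
from h import *
plan([.5597,-.1697,.10],[180,0,178])"
```

```text
t: 23.8
tool_pos: [0.5565, -0.182, 0.1934]
tcp_rot: [-179.7, -0.2, 160.3]
wrist_force: [-0.7, -0.6, -4.5]
finger_gap: 0.644
finger_force: 66.4
t: 24.5
tool_pos: [0.5586, -0.1709, 0.1969]
tcp_rot: [-179.8, -0.5, 178.0]
wrist_force: [-0.0, 0.8, -4.5]
finger_gap: 0.647
finger_force: 66.4
now [ 0.5586 -0.1709  0.1969] [-179.8   -0.5  178. ] q [ 54.  37. -65.  82.  34.  82.  78.]
shift cm [-0.19  0.15  9.69]
turn rad [-0.003 -0.009 -0.   ]
```

```bash
python3 -m inch '[[[-0.2,0.15,1],[-0.003,-0.009,0],-1],[[0,0,3],[0,0,0],-1],[[0,0,3],[0,0,0],-1],[[0,0,2.5],[0,0,0],-1],[[0,0,2],[0,0,0],-1],[[0,0,1],[0,0,0],-1],[[0,0,0],[0,0,0],-1],[[0,0,0],[0,0,0],-1]]'
python3 - <<'E'
from h import *
plan([.5597,-.1697,.033],[180,0,178])
f=vision.grab_frame("wrist");z=r.get_obs()["tool_pos"][2]
def fit(zz,lo,hi):
    im=rectify(f,zz,.40,.70,-.34,0)
    m=cv2.inRange(cv2.cvtColor(im,cv2.COLOR_BGR2HSV),lo,hi);m[:,:70]=0;m[:,270:]=0
    if lo[0]>50: m[int((.70-.478)*1000):]=0
    p=np.argwhere(m);return im,np.stack([.70-p[:,0]*.001,-p[:,1]*.001],1).astype(np.float32)
a,p=fit(z+.034,(82,90,60),(100,255,255));print("case",cv2.minAreaRect(p),cv2.boxPoints(cv2.minAreaRect(p)))
b,p=fit(.030,(20,120,60),(35,255,255));print("frame",cv2.minAreaRect(p),cv2.boxPoints(cv2.minAreaRect(p)))
cv2.imwrite("pics/k.png",cv2.resize(np.hstack([a,b]),(800,353)))
E
```

```text
t: 25.3
tool_pos: [0.5616, -0.1702, 0.073]
tcp_rot: [-180.0, 0.1, 178.0]
wrist_force: [0.6, -0.7, -3.2]
finger_gap: 0.648
finger_force: 66.4
now [ 0.5616 -0.1702  0.073 ] [-1.80e+02  1.00e-01  1.78e+02] q [ 53.  44. -60.  91.  40.  69.  73.]
shift cm [0.2  0.04 4.  ]
turn rad [-0.     0.002 -0.001]
case ((0.5400739312171936, -0.16957321763038635), (0.0547071173787117, 0.10412339121103287), 87.97864532470703) [[ 0.4870798  -0.19507344]
 [ 0.5911384  -0.19874607]
 [ 0.59306806 -0.144073  ]
 [ 0.48900944 -0.14040036]]
frame ((0.4814785122871399, -0.16685527563095093), (0.07834482938051224, 0.014248259365558624), 87.64669036865234) [[ 0.4727519  -0.20570213]
 [ 0.48698816 -0.20628718]
 [ 0.49020514 -0.12800843]
 [ 0.47596887 -0.12742338]]
```

View pics/k.png

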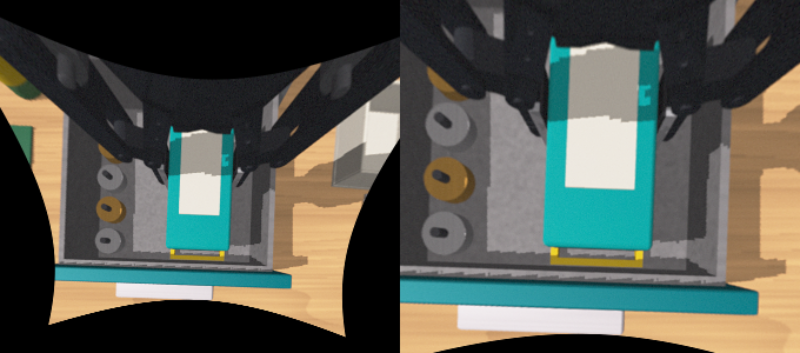

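The case sits above the bay, with the frame's near edge showing just beyond its end (left panel 170–225, 253). It needs about −2.5 mm in x. I'll correct that and lower it.

```bash
python3 -m inch '[[[0.25,0.07,0],[0,0,0],-1],[[0,0,1],[0,0,0],-1],[[0,0,1],[0,0,0],-1],[[0,0,0.7],[0,0,0],-1],[[0,0,0.5],[0,0,0],-1],[[0,0,0],[0,0,0],-1],[[0,0,0],[0,0,0],-1]]'
python3 -m inch '[[[0,0,0.3],[0,0,0],-1],[[0,0,0.3],[0,0,0],-1],[[0,0,0.2],[0,0,0],-1],[[0,0,0],[0,0,0],-1],[[0,0,0],[0,0,0],-1]]'
```

```text
t: 26.05
tool_pos: [0.5586, -0.1694, 0.0403]
tcp_rot: [180.0, 0.1, 178.0]
wrist_force: [-0.0, -0.5, -4.4]
finger_gap: 0.643
finger_force: 66.4
t: 26.55
tool_pos: [0.5587, -0.1695, 0.0325]
tcp_rot: [-180.0, 0.1, 178.0]
wrist_force: [0.8, -0.2, -4.3]
finger_gap: 0.647
finger_force: 66.4
```

```bash
python3 -m inch '[[[0,0,0.1],[0,0,0],-1],[[0,0,0],[0,0,0],-1],[[0,0,0],[0,0,0],-1]]'
python3 -m inch '[[[0,0,0.1],[0,0,0],-1],[[0,0,0],[0,0,0],-1],[[0,0,0],[0,0,0],-1]]'
```

```text
t: 26.85
tool_pos: [0.5593, -0.1695, 0.0324]
tcp_rot: [-180.0, 0.2, 178.0]
wrist_force: [-0.8, -1.0, 4.0]
finger_gap: 0.646
finger_force: 67.3
t: 27.15
tool_pos: [0.5603, -0.1696, 0.0324]
tcp_rot: [-179.9, 0.3, 178.0]
wrist_force: [-0.2, -0.8, 8.4]
finger_gap: 0.648
finger_force: 67.9
```

```bash
python3 -m inch '[[[0,0,-0.1],[0,0,0],-1],[[0,0,0],[0,0,0],-1],[[0,0,0],[0,0,0],0.4],[[0,0,0],[0,0,0],0.6],[[0,0,0],[0,0,0],1],[[0,0,0],[0,0,0],1],[[0,0,0],[0,0,0],1],[[0,0,0],[0,0,0],1],[[0,0,0],[0,0,0],1],[[0,0,0],[0,0,0],1]]'
python3 -m inch '[[[0,0,-1],[0,0,0],1],[[0,0,-2],[0,0,0],1],[[0,0,-4],[0,0,0],1],[[0,0,-4],[0,0,0],1],[[0,0,-4],[0,0,0],1],[[0,0,-4],[0,0,0],1],[[0,0,-3],[0,0,0],1],[[0,0,0],[0,0,0],1],[[0,0,0],[0,0,0],1]]'
python3 - <<'E'
from h import *
plan([.35,-.136,.2],[180,0,178])
f=vision.grab_frame("wrist")
def fit(zz,lo,hi):
    im=rectify(f,zz,.40,.70,-.34,0)
    m=cv2.inRange(cv2.cvtColor(im,cv2.COLOR_BGR2HSV),lo,hi);m[:,:90]=0;m[:,250:]=0
    if lo[0]>50: m[int((.70-.478)*1000):]=0
    n,l,s,c=cv2.connectedComponentsWithStats(m)
    p=np.argwhere(m if lo[0]<50 else l==1+s[1:,4].argmax());return im,np.stack([.70-p[:,0]*.001,-p[:,1]*.001],1).astype(np.float32)
a,p=fit(.066,(82,90,60),(100,255,255));print("case",cv2.minAreaRect(p))
b,p=fit(.030,(20,120,60),(35,255,255));print("frame",cv2.minAreaRect(p))
cv2.imwrite("pics/l.png",cv2.resize(np.hstack([a,b]),(800,353)))
E
```

```text
t: 28.15
tool_pos: [0.5585, -0.1695, 0.0314]
tcp_rot: [-180.0, 0.1, 178.0]
wrist_force: [-0.6, -0.1, 1.0]
finger_gap: 1.001
finger_force: 0.0
t: 29.05
tool_pos: [0.5586, -0.1691, 0.2525]
tcp_rot: [-179.9, 0.2, 178.0]
wrist_force: [-1.0, -0.3, 0.0]
finger_gap: 0.999
finger_force: 0.0
now [ 0.5586 -0.1691  0.2525] [-179.9    0.2  178. ] q [ 55.  35. -66.  77.  32.  87.  79.]
shift cm [20.98  2.59  5.19]
turn rad [-0.001  0.003 -0.   ]
case ((0.5605636835098267, -0.16928014159202576), (0.055887605994939804, 0.14919400215148926), 87.87889862060547)
frame ((0.5618555545806885, -0.1693454086780548), (0.07862798869609833, 0.17281843721866608), 88.05191802978516)
```

View pics/l.png

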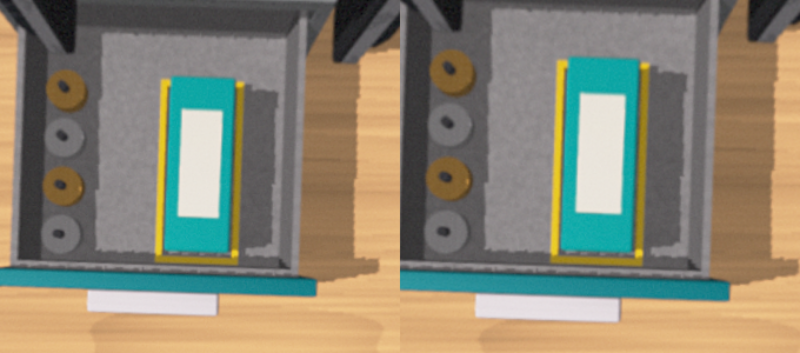

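The case is in the bay, centred to about 1 mm and aligned with the frame (left panel 165–237, 77–252). Next I'll shut the fingers, go down in front of the pull lip (150, 300) and push.

```bash
python3 -m inch '[[[3.8,0.7,0],[0,0,0],-1],[[3.8,0.7,0],[0,0,0],-1],[[3.8,0.7,0],[0,0,0],-1],[[3.8,0.7,0],[0,0,0],-1],[[3.8,0.7,0],[0,0,0],-1],[[0,0,3.9],[0,0,0],-1],[[0,0,3.9],[0,0,0],-1],[[0,0,3.9],[0,0,0],-1],[[0,0,3.9],[0,0,0],-1],[[0,0,3.9],[0,0,0],-1],[[0,0,0],[0,0,0],-1],[[0,0,0],[0,0,0],-1]]'
python3 -c "
from h import *
plan([.423,-.1296,.057],[180,0,178])"
```

```text
t: 30.3
tool_pos: [0.3689, -0.127, 0.0559]
tcp_rot: [179.9, -0.1, 178.0]
wrist_force: [-0.0, 0.7, 1.0]
finger_gap: -0.002
finger_force: 0.0
now [ 0.3689 -0.127   0.0559] [ 1.799e+02 -1.000e-01  1.780e+02] q [ 68.  22. -61. 122.  25.  50.  80.]
shift cm [-5.41 -0.07 -0.12]
turn rad [ 0.002 -0.001  0.001]
```

Approach and make contact gently, then push at about 0.1 m/s.

```bash
python3 -m inch '[[[-1.5,0,0],[0,0,0],-1],[[-1.5,0,0],[0,0,0],-1],[[-1,0,0],[0,0,0],-1],[[-0.5,0,0],[0,0,0],-1],[[-0.5,0,0],[0,0,0],-1],[[-0.5,0,0],[0,0,0],-1],[[-0.5,0,0],[0,0,0],-1],[[-0.5,0,0],[0,0,0],-1],[[-0.5,0,0],[0,0,0],-1],[[-0.5,0,0],[0,0,0],-1]]'
python3 -m inch '[[[-0.8,0,0],[0,0,0],-1],[[-1,0,0],[0,0,0],-1],[[-1,0,0],[0,0,0],-1],[[-1,0,0],[0,0,0],-1],[[-1,0,0],[0,0,0],-1],[[-1,0,0],[0,0,0],-1],[[-1,0,0],[0,0,0],-1],[[-0.7,0,0],[0,0,0],-1],[[-0.4,0,0],[0,0,0],-1],[[0,0,0],[0,0,0],-1]]'
python3 - <<'E'
from h import *
plan([.62,-.1368,.057],[180,0,178])
f=vision.grab_frame("top")
h=cv2.cvtColor(f["img"],cv2.COLOR_BGR2HSV);m=cv2.inRange(h,(78,90,60),(100,255,255));m[:,:255]=0;m[:,350:]=0;m[:150]=0;m[225:]=0
print(np.argwhere(m).min(0),np.argwhere(m).max(0))
E
```

```text
t: 31.3
tool_pos: [0.4449, -0.1307, 0.0561]
tcp_rot: [-180.0, 0.0, 178.0]
wrist_force: [-0.8, -0.5, -0.1]
finger_gap: -0.006
finger_force: 0.6
t: 32.3
tool_pos: [0.5251, -0.1329, 0.0568]
tcp_rot: [180.0, 0.2, 178.0]
wrist_force: [0.6, 0.1, -0.2]
finger_gap: -0.001
finger_force: 0.0
now [ 0.5251 -0.1329  0.0568] [180.    0.2 178. ] q [ 49.  37. -52. 100.  33.  60.  73.]
shift cm [-9.5  -0.06  0.01]
turn rad [ 0.     0.003 -0.   ]
[150 265] [184 305]
```

```bash
python3 -m inch '[[[-0.5,0,0],[0,0,0],-1],[[-1,0,0],[0,0,0],-1],[[-1,0,0],[0,0,0],-1],[[-1,0,0],[0,0,0],-1],[[-1,0,0],[0,0,0],-1],[[-1,0,0],[0,0,0],-1],[[-0.8,0,0],[0,0,0],-1],[[-0.5,0,0],[0,0,0],-1],[[0,0,0],[0,0,0],-1]]'
python3 -m inch '[[[-0.5,0,0],[0,0,0],-1],[[-0.5,0,0],[0,0,0],-1],[[-0.5,0,0],[0,0,0],-1],[[0,0,0],[0,0,0],-1]]'
python3 -m inch '[[[-0.4,0,0],[0,0,0],-1],[[-0.4,0,0],[0,0,0],-1],[[0,0,0],[0,0,0],-1]]'
python3 - <<'E'
from h import *
f=vision.grab_frame("top");h=cv2.cvtColor(f["img"],cv2.COLOR_BGR2HSV);m=cv2.inRange(h,(78,90,60),(100,255,255));m[:,:255]=0;m[:,350:]=0;m[:120]=0;m[225:]=0
print(np.argwhere(m).min(0),np.argwhere(m).max(0))
E
```

```text
t: 33.25
tool_pos: [0.5931, -0.1357, 0.0566]
tcp_rot: [-180.0, 0.2, 178.0]
wrist_force: [0.4, 0.1, -0.1]
finger_gap: -0.002
finger_force: 0.0
t: 33.65
tool_pos: [0.6078, -0.1363, 0.0566]
tcp_rot: [-180.0, 0.2, 178.0]
wrist_force: [0.4, 0.2, -0.3]
finger_gap: -0.004
finger_force: 0.0
t: 33.95
tool_pos: [0.6156, -0.1365, 0.0565]
tcp_rot: [-180.0, 0.1, 178.0]
wrist_force: [0.0, -0.2, 0.1]
finger_gap: -0.001
finger_force: 0.0
[154 264] [158 293]
```

```bash
python3 -m inch '[[[-0.4,0,0],[0,0,0],-1],[[-0.4,0,0],[0,0,0],-1],[[0,0,0],[0,0,0],-1]]'
python3 -m inch '[[[-0.3,0,0],[0,0,0],-1],[[-0.3,0,0],[0,0,0],-1],[[0,0,0],[0,0,0],-1]]'
python3 -m inch '[[[-0.3,0,0],[0,0,0],-1],[[0,0,0],[0,0,0],-1]]'
```

```text
t: 34.3
tool_pos: [0.6236, -0.1367, 0.0565]
tcp_rot: [-180.0, 0.1, 178.0]
wrist_force: [0.7, 0.2, -0.2]
finger_gap: -0.0
finger_force: 0.0
t: 34.6
tool_pos: [0.6294, -0.137, 0.0565]
tcp_rot: [-180.0, 0.1, 178.0]
wrist_force: [0.6, 0.6, 0.2]
finger_gap: -0.001
finger_force: 0.0
t: 34.8
tool_pos: [0.6323, -0.1371, 0.0565]
tcp_rot: [-180.0, 0.1, 178.0]
wrist_force: [-0.2, 1.0, 0.6]
finger_gap: -0.0
finger_force: 0.0
```

```bash
python3 -m inch '[[[-0.3,0,0],[0,0,0],-1],[[0,0,0],[0,0,0],-1]]'
python3 -m inch '[[[-0.3,0,0],[0,0,0],-1],[[0,0,0],[0,0,0],-1]]'
python3 -m inch '[[[-0.3,0,0],[0,0,0],-1],[[0,0,0],[0,0,0],-1]]'
python3 - <<'E'
from h import *
f=vision.grab_frame("top");h=cv2.cvtColor(f["img"],cv2.COLOR_BGR2HSV);m=cv2.inRange(h,(78,90,60),(100,255,255));m[:,:255]=0;m[:,350:]=0;m[:120]=0;m[225:]=0
print(np.argwhere(m).min(0),np.argwhere(m).max(0))
for u in(268,275,330,335):print(u,f["img"][144:164,u].tolist())
E
```

```text
t: 35.0
tool_pos: [0.6352, -0.1372, 0.0565]
tcp_rot: [-180.0, 0.1, 178.0]
wrist_force: [0.6, -0.7, -0.2]
finger_gap: -0.003
finger_force: 0.0
t: 35.2
tool_pos: [0.6353, -0.1372, 0.0564]
tcp_rot: [-179.9, -0.3, 178.0]
wrist_force: [-6.4, -0.3, 4.6]
finger_gap: -0.001
finger_force: 3.2
t: 35.4
tool_pos: [0.6353, -0.1372, 0.0563]
tcp_rot: [-179.9, -0.7, 178.0]
wrist_force: [-12.1, -0.4, 9.8]
finger_gap: -0.002
finger_force: 6.4
[149 264] [153 293]
268 [[118, 120, 120], [119, 121, 121], [115, 119, 118], [107, 109, 111], [77, 78, 78], [79, 77, 47], [98, 94, 29], [108, 103, 27], [107, 101, 26], [80, 76, 21], [46, 45, 10], [42, 39, 9], [44, 41, 8], [44, 40, 5], [44, 47, 34], [68, 94, 117], [101, 150, 196], [117, 173, 224], [117, 173, 223], [116, 172, 223]]
275 [[117, 120, 120], [116, 119, 119], [118, 120, 121], [105, 108, 110], [79, 81, 79], [79, 76, 45], [99, 96, 31], [110, 104, 30], [107, 101, 27], [80, 76, 21], [48, 45, 10], [42, 39, 10], [43, 41, 8], [42, 38, 3], [42, 40, 21], [62, 83, 101], [96, 142, 189], [117, 172, 224], [120, 175, 227], [120, 175, 226]]
330 [[108, 121, 132], [109, 120, 131], [111, 123, 134], [112, 124, 135], [112, 124, 135], [112, 125, 135], [115, 126, 137], [115, 128, 138], [115, 127, 138], [117, 128, 140], [118, 130, 141], [118, 131, 142], [117, 129, 140], [119, 131, 143], [120, 131, 143], [120, 132, 144], [120, 133, 144], [121, 134, 145], [119, 132, 144], [119, 132, 145]]
335 [[94, 103, 113], [95, 105, 116], [98, 108, 118], [98, 108, 119], [101, 112, 122], [101, 112, 121], [103, 112, 123], [106, 116, 127], [108, 117, 128], [107, 118, 129], [108, 119, 131], [108, 120, 131], [112, 124, 135], [112, 122, 134], [112, 125, 136], [112, 124, 135], [113, 126, 138], [114, 128, 139], [114, 127, 137], [116, 128, 140]]
```

Run:
```python
from h import *
f=vision.grab_frame("top")
for u in(268,280):
  print(onz(f,u,147.7,.1),onz(f,u,153.3,.087),onz(f,u,158,.02))
t=dict(np.load("pics/t.npz"));print(t["img"][140:158,330].tolist())
```

```text
[ 0.68354174 -0.022785    0.1       ] [ 0.66768616 -0.02239192  0.087     ] [ 0.67180539 -0.02364018  0.02      ]
[ 0.68211875 -0.06394241  0.1       ] [ 0.66625351 -0.06385158  0.087     ] [ 0.67029791 -0.06728542  0.02      ]
[[113, 116, 115], [111, 113, 112], [112, 115, 113], [114, 117, 116], [112, 115, 115], [114, 118, 116], [114, 117, 117], [103, 106, 104], [74, 76, 75], [44, 46, 46], [49, 51, 55], [84, 87, 90], [106, 108, 113], [109, 111, 115], [104, 107, 112], [105, 107, 112], [104, 106, 110], [104, 106, 111]]
```

```bash
python3 -m inch '[[[-0.3,0,0],[0,0,0],-1],[[0,0,0],[0,0,0],-1]]'
python3 -m inch '[[[-0.3,0,0],[0,0,0],-1],[[0,0,0],[0,0,0],-1]]'
```

```text
t: 35.7
tool_pos: [0.6353, -0.1373, 0.0564]
tcp_rot: [-179.9, -1.1, 178.0]
wrist_force: [-18.7, 0.3, 14.1]
finger_gap: -0.0
finger_force: 9.7
t: 35.9
tool_pos: [0.6352, -0.1372, 0.0564]
tcp_rot: [-179.8, -1.4, 178.0]
wrist_force: [-24.1, 1.1, 19.1]
finger_gap: -0.003
finger_force: 13.0
```

The tip is stopped rigidly at 24 N, well above the 6 N catch. The lip has travelled about 212 mm, which matches the starting extension, so the drawer is on its home stop. I'll back away and recheck that it stays.

```bash
python3 -m inch '[[[0.5,0,0],[0,0,0],-1],[[0.5,0,0],[0,0,0],-1],[[0.5,0,0],[0,0,0],-1],[[1,0,0],[0,0,0],-1],[[2,0,0],[0,0,0],-1],[[3,0,0],[0,0,0],-1],[[3,0,0],[0,0,0],-1],[[0,0,-3],[0,0,0],-1],[[0,0,-4],[0,0,0],-1],[[0,0,-4],[0,0,0],-1],[[0,0,0],[0,0,0],-1],[[0,0,0],[0,0,0],-1]]'
python3 - <<'E'
from h import *
plan([.5,-.13,.2])
f=vision.grab_frame("top")
for u in(268,280):print(f["img"][146:160,u,0].tolist())
g=vision.grab_frame("wrist")
for z in (.087,.1,.068):
  im=rectify(g,z,.55,.75,-.28,0)
  for c in(35,235):
    col=im[:,c].astype(int);hs=cv2.cvtColor(im[:,c:c+1],cv2.COLOR_BGR2HSV)[:,0]
    te=[i for i in range(len(hs)) if 80<hs[i][0]<100 and hs[i][1]>120]
    print(z,"y",-c/1000,"teal x",(.75-te[-1]*.001,.75-te[0]*.001) if te else None)
cv2.imwrite("pics/m.png",cv2.resize(rectify(g,.087,.55,.75,-.28,0),None,fx=2.8,fy=2.8))
for q in("padlock","oil","blanks","screwdriver","pull"):print(q,[(np.round(d["xyz"],3).tolist(),round(d["conf"],2)) for d in look_for("top",q)][:2])
E
```

```text
t: 37.1
tool_pos: [0.5429, -0.1339, 0.1676]
tcp_rot: [-179.9, 0.3, 178.0]
wrist_force: [-0.3, 0.4, -0.8]
finger_gap: 0.001
finger_force: 0.0
now [ 0.5429 -0.1339  0.1676] [-179.9    0.3  178. ] q [ 50.  32. -56.  90.  27.  73.  78.]
shift cm [ 4.28  0.24 -3.26]
[115, 103, 79, 76, 96, 106, 103, 77, 47, 41, 44, 39, 44, 65]
[115, 102, 77, 75, 97, 103, 104, 75, 47, 42, 42, 41, 40, 59]
0.087 y -0.035 teal x (0.628, 0.663)
0.087 y -0.235 teal x (0.617, 0.674)
0.1 y -0.035 teal x None
0.1 y -0.235 teal x (0.615, 0.618)
0.068 y -0.035 teal x (0.637, 0.7)
0.068 y -0.235 teal x (0.63, 0.685)
padlock [([0.443, 0.322, 0.052], 0.56)]
oil [([0.754, 0.11, 0.098], 0.7), ([0.671, -0.073, 0.075], 0.62)]
blanks [([0.661, -0.456, 0.001], 0.9)]
screwdriver [([0.437, -0.42, 0.026], 0.77)]
pull [([0.669, -0.072, 0.074], 0.74)]
```

The drawer has stayed put since release: the front rows are unchanged and its back edge is against the unit face. The padlock and oil bottle read where they did at the start, and the arm never went near the screwdriver or bin. Handing in.

```bash
python3 -c "
from h import *
print(ticket.sign_off())"
```

```text
the job is handed in; nothing more can be done
None
```

The job is handed in. The case was laid on the mat and released, then set lid up in the yellow bay within about 1 mm of centre, and the drawer was pushed until it stopped hard against 24 N. I judged it fully home from that stop and about 212 mm of travel, because I never felt the catch and the judge gave no verdict.

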